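Slide the finished plate off the stack onto the unloading stand

TASK

The build plate with the finished print lies on top of a stack of clean spare plates. Take its handle and slide it sideways off the stack onto the wooden-topped unloading stand beside it, so that it lies flat and square on the stand; slide it across level rather than lifting it, and leave the spare plates stacked where they are. Let go of it.

Things in the scene. Friction and masses are not known exactly. Their poses are not given: they have to be found in the camera images.
- print_plate: Square aluminium plate 160x160x6 mm, about 0.5 kg, top of the stack, underside 52 mm above the table. Origin: centre of underside, z up. Black handle near its -x edge (robot side): bar 70 mm along y, 14 mm thick (x), 14 mm tall, centre at (-65, 0, 37) mm; end posts 10 mm wide at y=-30 and 30, open between. Black printed six-sided pot, 54 mm wide, 40 mm tall, fixed at (45, 0) mm.
- spare_upper: Bare aluminium plate 160 x 160 x 6 mm, 0.4 kg, loose, directly under the printed plate; its top is 52 mm above the table. Origin at the centre of its underside. Only friction holds it; it must stay where it is.
- spare_lower: Bare aluminium plate, the same as spare_upper and under it, loose, lying on a fixed black rack 160 x 160 mm and 40 mm tall. Origin at the centre of its underside. It must stay where it is.
- stand: Unloading stand, fixed: flat wooden top 160x160 mm, no rim, 50 mm above the table, 2 mm below the printed plate's underside, so the plate slides over level. Origin on the table under its centre; x, y along its sides. To the +y or -y side of the stack, gap about 50 mm, may be turned a little. The plate belongs centre over centre, sides parallel, handle towards the robot.
Not all that is in view belongs to the job. What is shaped like the print_plate but pink is not meant. Several things have the shape of the stand; the one meant has the colours described above.

How it is judged:
By the outcome, as a careful person would: the job done as asked, in the order asked, and still so for the second after the job is handed in, with the robot touching nothing.
It also fails if it takes over 34 s, if anything falls off the work surface, if the arm or the gripper's body presses on something with over 40 N, if the wrist force passes 120 N, or if a joint passes its speed limit or range.

ROBOT

A 6-joint arm with a two-finger parallel gripper is mounted at the origin on the work surface. World frame = base frame: x ahead of the robot, y to its left, z up, the work surface at z = 0. Lengths are in m, angles in rad, forces in N, time in s.
With the tool pointing down it reaches from about 0.375 to 0.975 m from the base axis. Payload 3.8 kg.
Tool frame: the origin (TCP) lies at the very end of the fingers, on their centre line; the grasp point (between the pads) lies 19 mm behind it (bot.pinch_z is the distance from the TCP to the grasp point, in m); x points along the fingers, y is the direction in which the jaws open and shut, and the axes are right-handed (so a half turn about x gives the same grasp; the last joint's range is limited). The gripper opens to 85 mm and grips with 20 to 120 N. Pads are 22 mm wide; open, the fingers measure 114 mm over their backs; the gripper's body (76 mm by 85 mm) begins 54 mm behind the grasp point. The pads swing forward as they close: fully open they stand 13 mm farther back than shut.
Start: joints at [1.091, 0.264, 1.604, -0, 1.274, -0.037], TCP at [0.289, 0.61, 0.231] pointing down, gripper open.
Joint ranges: [-2.63, 2.63], [-0.94, 2.18], [0.31, 2.57], [-1.31, 4.45], [0, 2.66], [-2.55, 2.55]. Speed limits (rad/s): [2.57, 2.57, 3.14, 3.14, 3.14, 3.14].

INTERFACE

Orientations are given as a rotation vector (axis times angle).
In Python, from workcell import monitor, imaging, finish_job, bot gives the robot as it stands.
- The arm moves only by the tool jog_arm, never from a script. Its argument "rows" is a list of rows, each a list of 7 numbers: the shift along the tool's x, y, z in m, then the turn, a rotation vector about the tool's x, y, z in rad, then the opening in per cent of the stroke, from 0 (shut) to 100 (fully open). A call has 1 to 20 rows; each row is the pose to reach, as a shift and turn from the pose measured when the call began, along the tool's axes at that moment; what a row does not reach only later rows make up. A row lasts 1/10 s, in which the tool goes at most 50 mm and 8.59 degrees, less where a joint would pass 70% of its speed; a pose out of reach is approached as far as the arm can. A call with a gripper value outside its range is refused whole. The fingers move at their own pace and stop on an object; "force" is the grip in N (left out, the last holds). Time passes only in rows, so rows that repeat a pose let the fingers close. It gives the time, the measured TCP pose, the force and the opening at its end, in the units of the state.
- monitor.read_state(): the state, without advancing time (a new reading comes with each control period).
- imaging.read_camera(name): name is "side" or "top"; returns the picture (384x512x3 uint8, blue, green, red); there is no depth.
- imaging.camera_params(name): a dict with "fx", "fy", "cx", "cy" (pixels), "T" (4x4, takes a point from camera to world coordinates). Camera axes: x right, y down, z forward; pixel columns grow to the right and rows downward; lengths in m; the calibration is good to about 2 mm. A picture is of the moment at which its call begins. camera_params takes no time and is no camera call.
- finish_job(): hands the job in, once; it reports no verdict.
The state is a dict: "time": time; "q": joint angles; "joint_vel": joint speeds; "joint_torque": joint torques, N m; "tool_pos": TCP position; "tcp_rot": TCP orientation; "wrist_force": force on the tool from outside, world axes, zero at the start; "torque": the same for the moment, N m; "width": opening from 0.0 (shut) to 1.0 (fully open).
Only numpy, scipy, OpenCV 4.12 (cv2) and the standard library are available. Lean on these libraries where they do the work, as an engineer would, in place of code of your own. Each camera call takes 0.05 s, during which the arm holds its last target. There are 200 camera calls.

## Working session

There is one attempt and no reset: what is moved stays moved. The work goes in short steps, Python scripts to look and compute and a tool call to move; the robot and the scene stay as the last step left them, time stands still between calls to the robot, and variables do not carry over. Pictures are saved under pics/ and viewed, about 8 in all and at most 12, crops included, and the job is handed in when it is done.

Besides the shell and the picture viewer there is one more tool, called after "Emit:" as name([rows], argument=value, ...), one row to a line, values as JSON. jog_arm: Moves the arm, as the interface text tells. Its arguments: {"type":"object","properties":{"rows":{"type":"array","items":{"type":"array","items":{"type":"number"}}},"force":{"type":"number"}},"required":["rows"]}

```bash
mkdir -p pics; python3 - <<'E'
from workcell import monitor, imaging, bot
import cv2, numpy as np
for n in("top","side"):
    cv2.imwrite(f"pics/{n}0.png",imaging.read_camera(n)); p=imaging.camera_params(n); print(n,p["fx"],p["cx"],p["cy"],np.round(p["T"],3).tolist())
s=monitor.read_state(); print({k:np.round(v,3).tolist() for k,v in s.items()}, bot.pinch_z)
E
```

```text
top 400.06006672582964 251.71864434251466 194.07616880412104 [[-0.016, -0.992, 0.126, 0.439], [-1.0, 0.016, 0.001, 0.014], [-0.003, -0.126, -0.992, 0.83], [0.0, 0.0, 0.0, 1.0]]
side 346.4801899077433 256.9356326289449 190.540334251242 [[0.948, -0.207, 0.241, 0.373], [-0.318, -0.604, 0.731, -0.479], [-0.006, -0.77, -0.638, 0.473], [0.0, 0.0, 0.0, 1.0]]
{'time': 0.1, 'q': [1.091, 0.265, 1.605, 0.0, 1.274, -0.037], 'joint_vel': [-0.0, -0.001, -0.002, -0.002, -0.003, -0.001], 'joint_torque': [0.001, -51.671, -36.859, -0.0, 0.006, -0.0], 'tool_pos': [0.289, 0.609, 0.23], 'tcp_rot': [0.346, 1.543, -0.349], 'wrist_force': [0.088, -0.094, 0.574], 'torque': [-0.022, -0.026, 0.013], 'width': 0.998} 0.0187
```

View pics/top0.png

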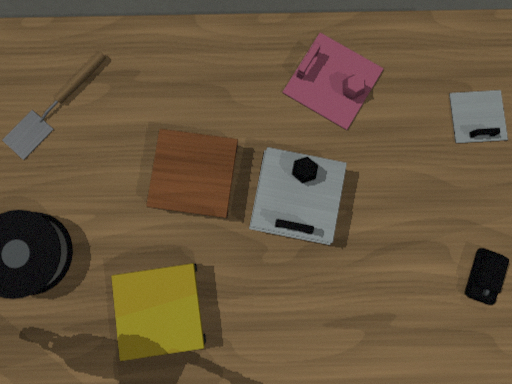

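View pics/side0.png

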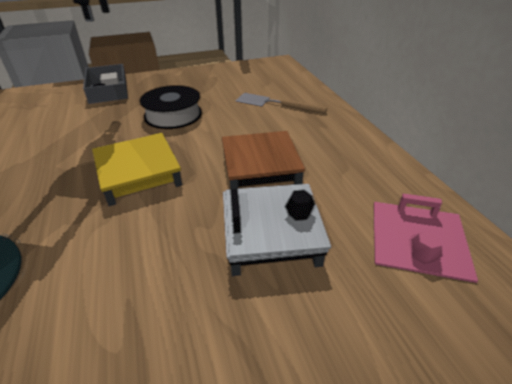

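Candidates (top view): for the print plate, the silver plate with pot at (298,196), the pink look-alike at (333,80) and the small grey plate at (478,117). For the stand, the wooden one at (193,173) and the yellow one at (158,311). I choose the silver plate at (298,196) and the wooden stand at (193,173).

```bash
cat >h.py <<'E'
from workcell import monitor, imaging, bot
import cv2, numpy as np
from scipy.spatial.transform import Rotation as R
def cast(n,uv,z):
    p=imaging.camera_params(n); T=np.array(p["T"]); uv=np.atleast_2d(uv).astype(float)
    d=np.c_[(uv[:,0]-p["cx"])/p["fx"],(uv[:,1]-p["cy"])/p["fy"],np.ones(len(uv))]@T[:3,:3].T
    return T[:3,3]+d*((z-T[2,3])/d[:,2])[:,None]
def proj(n,P):
    p=imaging.camera_params(n); T=np.array(p["T"]); c=(np.atleast_2d(P)-T[:3,3])@T[:3,:3]
    return np.c_[c[:,0]/c[:,2]*p["fx"]+p["cx"],c[:,1]/c[:,2]*p["fy"]+p["cy"]]
def region(m,uv):
    c=cv2.findContours(m,cv2.RETR_EXTERNAL,cv2.CHAIN_APPROX_NONE)[0]
    return max((k for k in c if cv2.pointPolygonTest(k,tuple(map(float,uv)),True)>-8),key=cv2.contourArea)
def rect(k,z,n="top"):
    w=cast(n,k[:,0],z)[:,:2]; r=cv2.minAreaRect((w*1000).astype(np.float32))
    return np.round(r[0],1),np.round(r[1],1),round(((r[2]+45)%90)-45,2)
def masks(im):
    h=cv2.cvtColor(im,cv2.COLOR_BGR2HSV)
    return cv2.inRange(h,(0,0,95),(180,60,255)),cv2.inRange(h,(0,120,50),(11,255,255)),cv2.inRange(h,(0,0,0),(180,255,45))
E
python3 - <<'E'
from h import *
im=cv2.imread("pics/top0.png"); g,w,b=masks(im)
k=region(g,(280,200)); print("plate",rect(k,.058)); a=cv2.approxPolyDP(k,6,True); print(a[:,0].tolist(), np.round(cast("top",a[:,0],.058)*1000).tolist())
k2=region(w,(193,173)); print("stand",rect(k2,.05)); a2=cv2.approxPolyDP(k2,6,True);print(a2[:,0].tolist(),np.round(cast("top",a2[:,0],.05)*1000).tolist())
k3=region(b,(294,227)); print("handle",rect(k3,.096),k3[:,0].min(0),k3[:,0].max(0))
kp=region(b,(305,170)); print("pot",rect(kp,.098))
c=cv2.resize(im[110:260,130:370],None,fx=3.3,fy=3.3,interpolation=cv2.INTER_CUBIC)
for q in(k,k2,k3,kp): cv2.polylines(c,[((q-[130,110])*3.3+1.6).astype(int)],True,(0,0,255),1)
cv2.imwrite("pics/crop1.png",c)
E
```

```text
plate (array([533.6, -74.7]), array([163.5, 166.4]), -12.19)
[[267, 147], [249, 228], [329, 244], [346, 163]] [[630.0, -17.0, 58.0], [471.0, 21.0, 58.0], [438.0, -131.0, 58.0], [595.0, -171.0, 58.0]]
stand (array([567.6, 136.5]), array([0., 0.]), 0.0)
[[190, 180]] [[568.0, 136.0, 50.0]]
handle (array([471.6, -62. ]), array([69.8, 13.9]), -12.89) [276 219] [313 233]
pot (array([576. , -84.7]), array([48.5, 44. ]), 43.27)
```

View pics/crop1.png

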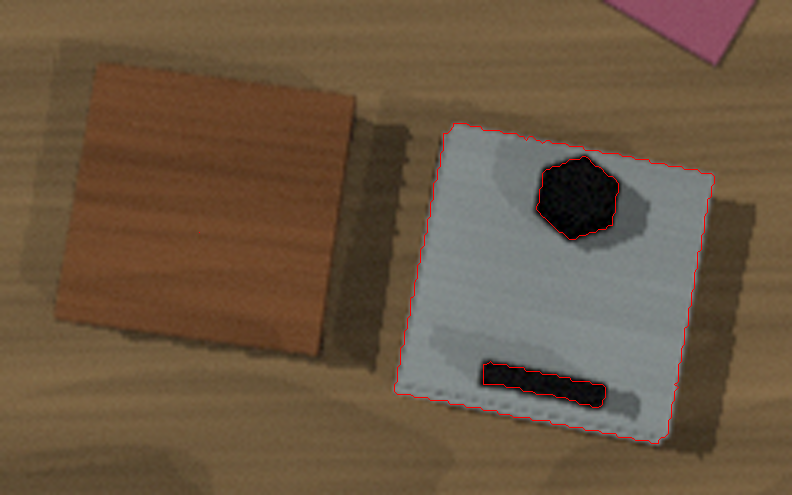

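The crop shows the silver plate with black pot and handle (handle bar about (294,227) in the full picture), spare edges just visible at its lower and left rim, and the wooden stand to its left. The choice is confirmed; the stand's mask needs fixing.

```bash
cat >>h.py <<'E'
def woodmask(im):
    a=cv2.GaussianBlur(cv2.cvtColor(im,cv2.COLOR_BGR2LAB),(3,3),0)[:,:,1]
    return cv2.morphologyEx(cv2.inRange(a,143,160),cv2.MORPH_OPEN,np.ones((5,5)))
E
python3 - <<'E'
from h import *
im=cv2.imread("pics/top0.png"); L=cv2.cvtColor(im,cv2.COLOR_BGR2LAB)[:,:,1]
print(L[173,150:245:4].tolist(),L[173,100:140:8].tolist())
k2=region(woodmask(im),(193,173)); print("stand",rect(k2,.05)); a2=cv2.approxPolyDP(k2,6,True);print(a2[:,0].tolist(),np.round(cast("top",a2[:,0],.05)*1000).tolist())
im=cv2.imread("pics/side0.png");k2=region(woodmask(im),(262,155)); print("stand",rect(k2,.05,"side")); a2=cv2.approxPolyDP(k2,5,True);print(a2[:,0].tolist(),np.round(cast("side",a2[:,0],.05)*1000).tolist())
s=monitor.read_state(); print(R.from_rotvec(s["tcp_rot"]).as_matrix().round(3).tolist())
E
```

```text
[133, 142, 141, 141, 141, 141, 141, 141, 141, 141, 141, 142, 141, 140, 140, 140, 139, 141, 141, 141, 140, 131, 131, 132] [133, 132, 133, 132, 133]Traceback (most recent call last):
  File "<stdin>", line 4, in <module>
  File "h.py", line 13, in region
    return max((k for k in c if cv2.pointPolygonTest(k,tuple(map(float,uv)),True)>-8),key=cv2.contourArea)
ValueError: max() iterable argument is empty
```

```bash
sed -i 's/143,160/137,160/' h.py
python3 - <<'E'
from h import *
im=cv2.imread("pics/top0.png")
k2=region(woodmask(im),(193,173)); print("stand",rect(k2,.05)); a2=cv2.approxPolyDP(k2,6,True);print(a2[:,0].tolist(),np.round(cast("top",a2[:,0],.05)*1000).tolist())
im=cv2.imread("pics/side0.png");k2=region(woodmask(im),(262,155)); print("stand",rect(k2,.05,"side")); a2=cv2.approxPolyDP(k2,5,True);print(a2[:,0].tolist(),np.round(cast("side",a2[:,0],.05)*1000).tolist())
s=monitor.read_state(); print(R.from_rotvec(s["tcp_rot"]).as_matrix().round(3).tolist())
E
```

```text
stand (array([583.5, 132.7]), array([159.3, 159.5]), -8.73)
[[160, 129], [147, 205], [225, 216], [236, 139]] [[672.0, 197.0, 50.0], [519.0, 221.0, 50.0], [495.0, 68.0, 50.0], [649.0, 45.0, 50.0]]
stand (array([582.7, 129.7]), array([174.3, 163.4]), -8.56)
[[304, 165], [287, 130], [221, 137], [229, 178], [302, 171]] [[653.0, 52.0, 50.0], [674.0, 199.0, 50.0], [515.0, 219.0, 50.0], [492.0, 60.0, 50.0], [640.0, 34.0, 50.0]]
[[-0.001, 0.428, 0.904], [-0.002, 0.904, -0.428], [-1.0, -0.002, -0.0]]
```

```bash
cat >>h.py <<'E'
def plan(p,yaw):
    s=monitor.read_state(); A=R.from_rotvec(s["tcp_rot"]); y=np.radians(yaw)
    B=R.from_matrix(np.c_[[0,0,-1],[np.cos(y),np.sin(y),0],[np.sin(y),-np.cos(y),0]])
    print("row",np.round(A.inv().apply(np.array(p)-s["tool_pos"]),4).tolist(),np.round((A.inv()*B).as_rotvec(),4).tolist(),"pos",np.round(s["tool_pos"],4),"F",np.round(s["wrist_force"],2),"w",round(float(s["width"]),3))
E
python3 -c "
from h import *
plan([.4716,-.062,.14],-12.9)"
```

```text
row [0.0911, -0.5281, 0.4527] [1.3532, 0.0013, 0.0018] pos [0.2889 0.6093 0.23  ] F [ 0.09 -0.09  0.57] w 0.998
```

Emit:
jog_arm([
  [0.09,-0.528,0.453,1.353,0,0,100],
  [0.09,-0.528,0.453,1.353,0,0,100],
  [0.09,-0.528,0.453,1.353,0,0,100],
  [0.09,-0.528,0.453,1.353,0,0,100],
  [0.09,-0.528,0.453,1.353,0,0,100],
  [0.09,-0.528,0.453,1.353,0,0,100],
  [0.09,-0.528,0.453,1.353,0,0,100],
  [0.09,-0.528,0.453,1.353,0,0,100],
  [0.09,-0.528,0.453,1.353,0,0,100],
  [0.09,-0.528,0.453,1.353,0,0,100],
  [0.09,-0.528,0.453,1.353,0,0,100],
  [0.09,-0.528,0.453,1.353,0,0,100],
  [0.09,-0.528,0.453,1.353,0,0,100],
  [0.09,-0.528,0.453,1.353,0,0,100],
  [0.09,-0.528,0.453,1.353,0,0,100],
  [0.09,-0.528,0.453,1.353,0,0,100],
  [0.09,-0.528,0.453,1.353,0,0,100],
  [0.09,-0.528,0.453,1.353,0,0,100],
  [0.09,-0.528,0.453,1.353,0,0,100],
  [0.09,-0.528,0.453,1.353,0,0,100],
])

```text
time: 2.1
tool_pos: [0.4719, -0.061, 0.1413]
tcp_rot: [1.37, 1.094, -1.373]
wrist_force: [1.0, -0.7, -0.9]
width: 0.999
```

```bash
python3 - <<'E'
from h import *
plan([.4716,-.062,.07],-12.9)
im=imaging.read_camera("side"); cv2.imwrite("pics/s1.png",cv2.resize(im[60:310,130:400],None,fx=2.9,fy=2.4))
E
```

```text
row [0.0713, -0.0, 0.001] [0.0022, 0.0019, 0.0001] pos [ 0.4719 -0.061   0.1413] F [ 0.98 -0.66 -0.88] w 0.999
```

View pics/s1.png

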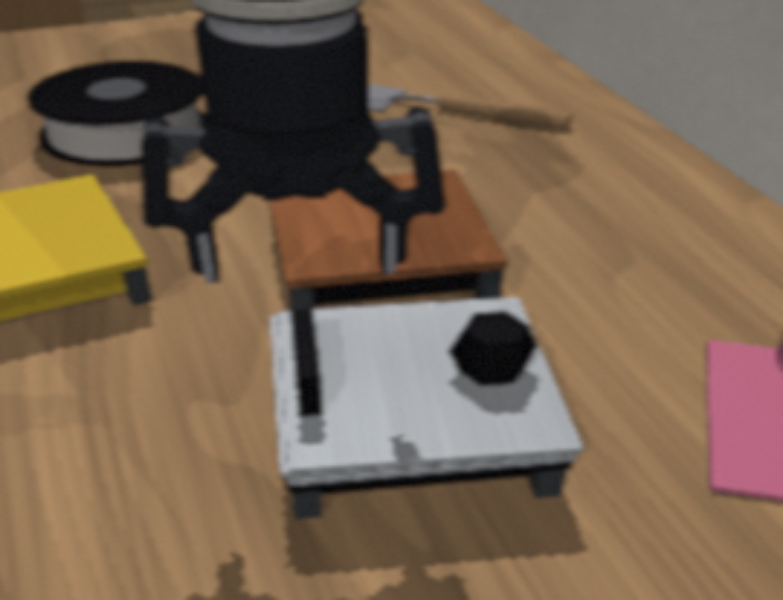

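The side crop shows the open jaws (fingertips near (205,275) and (390,265) in the crop) on either side of the handle's line, above the plate. Next I descend, then close gently.

Emit:
jog_arm([
  [0.02,0,0,0,0,0,100],
  [0.04,0,0.001,0,0,0,100],
  [0.055,0,0.001,0,0,0,100],
  [0.065,0,0.001,0,0,0,100],
  [0.071,0,0.001,0,0,0,100],
  [0.071,0,0.001,0,0,0,100],
  [0.071,0,0.001,0,0,0,100],
], force=40)

```text
time: 2.85
tool_pos: [0.4722, -0.0622, 0.0708]
tcp_rot: [1.37, 1.093, -1.372]
wrist_force: [0.6, 0.1, -0.7]
width: 1.005
```

Emit:
jog_arm([
  [0,0,0,0,0,0,60],
  [0,0,0,0,0,0,40],
  [0,0,0,0,0,0,30],
  [0,0,0,0,0,0,20],
  [0,0,0,0,0,0,10],
  [0,0,0,0,0,0,5],
  [0,0,0,0,0,0,5],
  [0,0,0,0,0,0,5],
  [0,0,0,0,0,0,5],
  [0,0,0,0,0,0,5],
], force=40)

```text
time: 3.85
tool_pos: [0.4723, -0.0622, 0.0711]
tcp_rot: [1.37, 1.093, -1.372]
wrist_force: [-0.5, 0.1, 4.8]
width: 0.153
```

```bash
python3 - <<'E'
from h import *
print(monitor.read_state()["torque"])
plan([.519,.1425,.07],-8.7)
im=imaging.read_camera("side"); cv2.imwrite("pics/s2.png",cv2.resize(im[60:310,130:400],None,fx=2.9,fy=2.4))
E
```

```text
[0.08704618 0.22890701 0.02906952]
row [0.0007, 0.0003, -0.21] [-0.0712, 0.0019, -0.0008] pos [ 0.4723 -0.0622  0.0711] F [-0.5   0.1   4.81] w 0.153
```

View pics/s2.png

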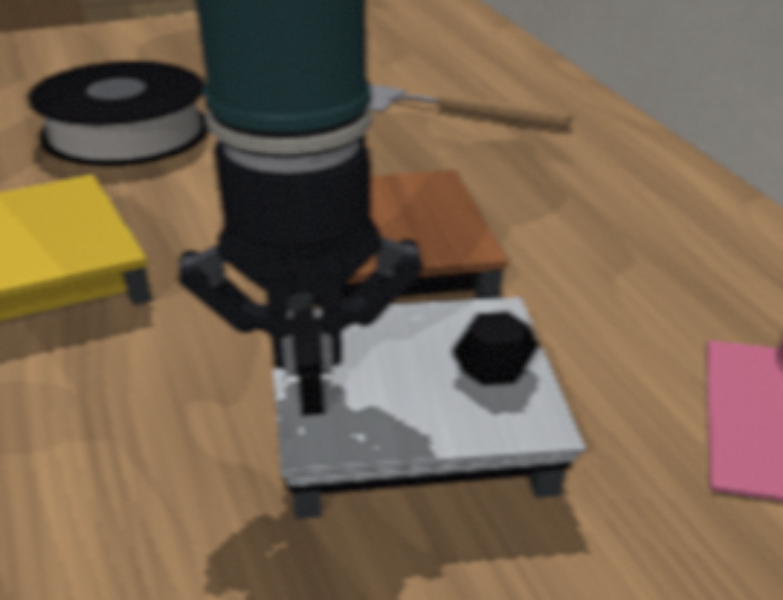

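Held (opening about 13 mm), but the tool presses down about 5 N. I'll grip firmer and unload the stack a little by raising in small steps.

Emit:
jog_arm([
  [0,0,0,0,0,0,5],
  [0,0,0,0,0,0,5],
  [-0.0005,0,0,0,0,0,5],
  [-0.0005,0,0,0,0,0,5],
], force=80)

```text
time: 4.3
tool_pos: [0.4723, -0.0623, 0.0712]
tcp_rot: [1.371, 1.093, -1.372]
wrist_force: [1.6, -0.8, -0.7]
width: 0.15
```

Emit:
jog_arm([
  [-0.0005,0,0,0,0,0,5],
  [-0.0005,0,0,0,0,0,5],
  [-0.0005,0,0,0,0,0,5],
])

```text
time: 4.6
tool_pos: [0.4718, -0.0622, 0.0712]
tcp_rot: [1.37, 1.094, -1.373]
wrist_force: [0.8, -0.6, -2.9]
width: 0.15
```

Emit:
jog_arm([
  [-0.0005,0,-0.002,0,0,0,5],
  [-0.0005,0,-0.006,-0.001,0,0,5],
  [-0.0005,0,-0.012,-0.003,0,0,5],
  [-0.0005,0,-0.018,-0.005,0,0,5],
  [-0.0005,0,-0.025,-0.007,0,0,5],
  [-0.0005,0,-0.032,-0.01,0,0,5],
  [-0.0005,0,-0.04,-0.013,0,0,5],
  [-0.0005,0,-0.048,-0.016,0,0,5],
  [-0.0005,0,-0.055,-0.019,0,0,5],
  [-0.0005,0,-0.06,-0.02,0,0,5],
  [-0.0005,0,-0.06,-0.02,0,0,5],
])

```text
time: 5.7
tool_pos: [0.4853, -0.0029, 0.0716]
tcp_rot: [1.355, 1.106, -1.357]
wrist_force: [-0.2, 0.4, -2.4]
width: 0.144
```

```bash
python3 - <<'E'
from h import *
plan([.519,.1425,.0715],-8.7)
im=imaging.read_camera("side"); cv2.imwrite("pics/s3.png",cv2.resize(im[60:310,130:400],None,fx=2.9,fy=2.4))
E
```

```text
row [-0.0001, 0.0039, -0.1492] [-0.0502, 0.0016, 0.0] pos [ 0.4853 -0.0029  0.0716] F [-0.21  0.35 -2.37] w 0.144
```

View pics/s3.png

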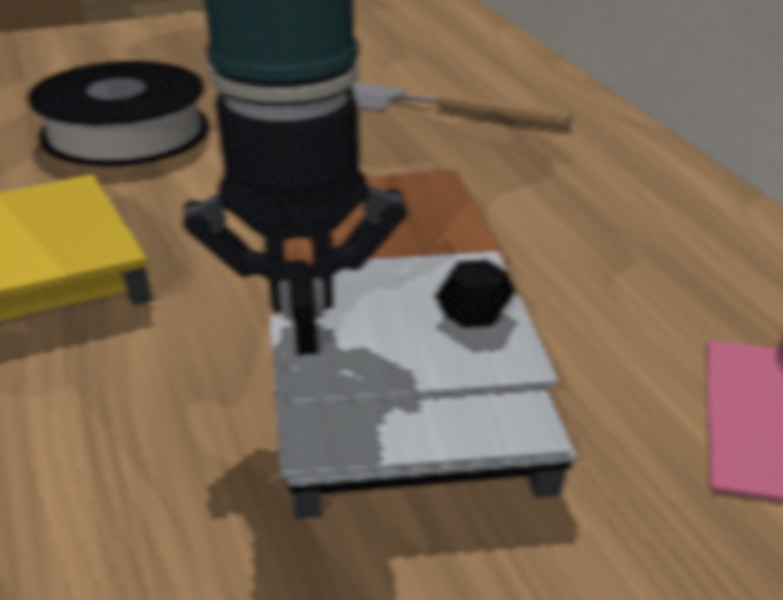

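The side crop shows the plate sliding alone (near edge now at y≈385); the spares stay put with their front edge unmoved (near (290,470)–(570,455)). I continue.

Emit:
jog_arm([
  [-0.0004,0,-0.004,-0.001,0,0,5],
  [-0.0004,0,-0.01,-0.004,0,0,5],
  [-0.0004,0.001,-0.018,-0.007,0,0,5],
  [-0.0004,0.001,-0.027,-0.01,0,0,5],
  [-0.0004,0.001,-0.036,-0.013,0,0,5],
  [-0.0004,0.001,-0.045,-0.016,0,0,5],
  [-0.0004,0.002,-0.055,-0.02,0,0,5],
  [-0.0004,0.002,-0.065,-0.023,0,0,5],
  [-0.0004,0.002,-0.075,-0.026,0,0,5],
  [-0.0004,0.002,-0.085,-0.029,0,0,5],
  [-0.0004,0.003,-0.095,-0.032,0,0,5],
  [-0.0004,0.003,-0.105,-0.036,0,0,5],
  [-0.0004,0.003,-0.115,-0.04,0,0,5],
  [-0.0004,0.003,-0.124,-0.043,0,0,5],
  [-0.0004,0.004,-0.132,-0.046,0,0,5],
  [-0.0004,0.004,-0.139,-0.048,0,0,5],
  [-0.0004,0.004,-0.145,-0.05,0,0,5],
  [-0.0004,0.004,-0.149,-0.05,0,0,5],
  [-0.0004,0.004,-0.149,-0.05,0,0,5],
  [-0.0004,0.004,-0.149,-0.05,0,0,5],
])

```text
time: 7.75
tool_pos: [0.519, 0.1419, 0.0717]
tcp_rot: [1.319, 1.132, -1.321]
wrist_force: [0.4, -0.1, -4.4]
width: 0.15
```

```bash
python3 - <<'E'
from h import *
plan([.519,.1425,.0692],-8.7)
im=imaging.read_camera("side"); t=imaging.read_camera("top"); cv2.imwrite("pics/t4raw.png",t); cv2.imwrite("pics/s4raw.png",im)
cv2.imwrite("pics/c4.png",np.vstack([cv2.resize(im[90:290,130:400],(648,300)),cv2.resize(t[110:260,130:370],(648,300))]))
E
```

```text
row [0.0025, -0.0001, -0.0006] [-0.0002, 0.002, 0.0002] pos [0.519  0.1419 0.0717] F [ 0.41 -0.14 -4.38] w 0.15
```

View pics/c4.png

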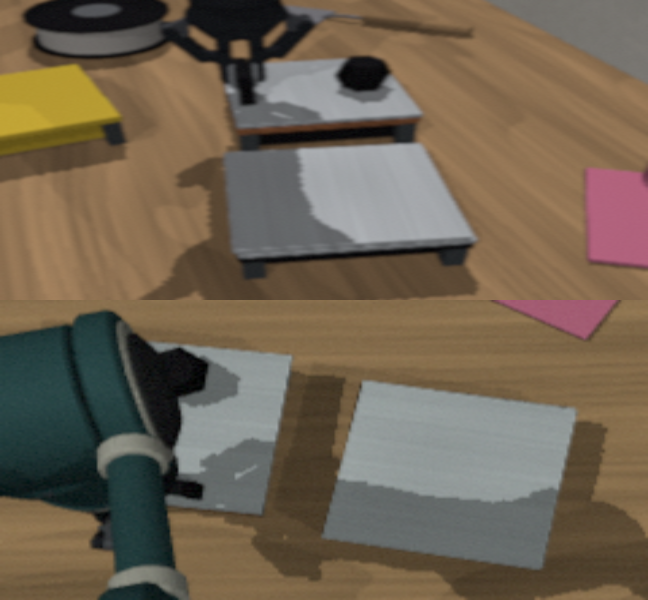

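The pictures show the plate over the wooden stand and the spares still stacked. Now I lower it 2 mm onto the stand.

Emit:
jog_arm([
  [0.0005,0,-0.0005,0,0,0,5],
  [0.001,0,-0.0005,0,0,0,5],
  [0.0015,0,-0.0005,0,0,0,5],
  [0.002,0,-0.0005,0,0,0,5],
  [0.002,0,-0.0005,0,0,0,5],
])

```text
time: 8.35
tool_pos: [0.519, 0.1421, 0.0697]
tcp_rot: [1.319, 1.132, -1.322]
wrist_force: [-0.3, 0.3, -2.9]
width: 0.146
```

Emit:
jog_arm([
  [0.0005,0,0,0,0,0,5],
  [0.0005,0,0,0,0,0,5],
])

```text
time: 8.55
tool_pos: [0.5192, 0.1422, 0.0694]
tcp_rot: [1.319, 1.132, -1.321]
wrist_force: [-0.4, -1.1, -2.5]
width: 0.148
```

Emit:
jog_arm([
  [0,0,0,0,0,0,18],
  [0,0,0,0,0,0,25],
  [0,0,0,0,0,0,40],
  [0,0,0,0,0,0,60],
  [0,0,0,0,0,0,80],
  [0,0,0,0,0,0,80],
  [0,0,0,0,0,0,80],
  [-0.03,0,0,0,0,0,80],
  [-0.06,0,0,0,0,0,80],
  [-0.1,0,0,0,0,0,80],
  [-0.1,0.0,0.04,0,0,0,80],
  [-0.1,0.0,0.08,0,0,0,80],
  [-0.1,0.0,0.12,0,0,0,80],
  [-0.1,0.0,0.16,0,0,0,80],
  [-0.1,0.0,0.2,0,0,0,80],
  [-0.1,0.0,0.24,0,0,0,80],
  [-0.1,0.0,0.28,0,0,0,80],
  [-0.1,0.0,0.32,0,0,0,80],
  [-0.1,0.0,0.34,0,0,0,80],
  [-0.1,0.0,0.34,0,0,0,80],
])

```text
time: 10.55
tool_pos: [0.4671, -0.1961, 0.1701]
tcp_rot: [1.321, 1.129, -1.324]
wrist_force: [-0.1, 0.2, 0.4]
width: 0.8
```

```bash
python3 - <<'E'
from h import *
im=imaging.read_camera("top"); cv2.imwrite("pics/t5.png",im); s=imaging.read_camera("side"); cv2.imwrite("pics/s5.png",s)
g,w,b=masks(im)
k=region(g,(200,190)); print("plate",rect(k,.056),cv2.approxPolyDP(k,6,True)[:,0].tolist())
h=proj("top",[[.519,.1425,.094]])[0]; k3=region(b,h); print("handle",rect(k3,.094),h,"goal 519.2,142.5,-8.7")
k=region(g,(300,200)); print("spares",rect(k,.052)); print(cv2.approxPolyDP(k,6,True)[:,0].tolist())
cv2.imwrite("pics/c5.png",np.vstack([cv2.resize(s[90:290,130:400],(648,300)),cv2.resize(im[110:260,130:370],(648,300))]))
print(monitor.read_state()["time"])
E
```

```text
plate (array([584.5, 131.9]), array([159.4, 160.9]), -8.47) [[159, 127], [146, 206], [226, 216], [237, 137]]
handle (array([518.5, 138.5]), array([72.7, 14.8]), -9.55) [182.93570443 202.14889483] goal 519.2,142.5,-8.7
spares (array([532.5, -72.6]), array([160. , 162.8]), -12.17)
[[264, 150], [249, 228], [329, 244], [343, 165]]
10.65
```

View pics/c5.png

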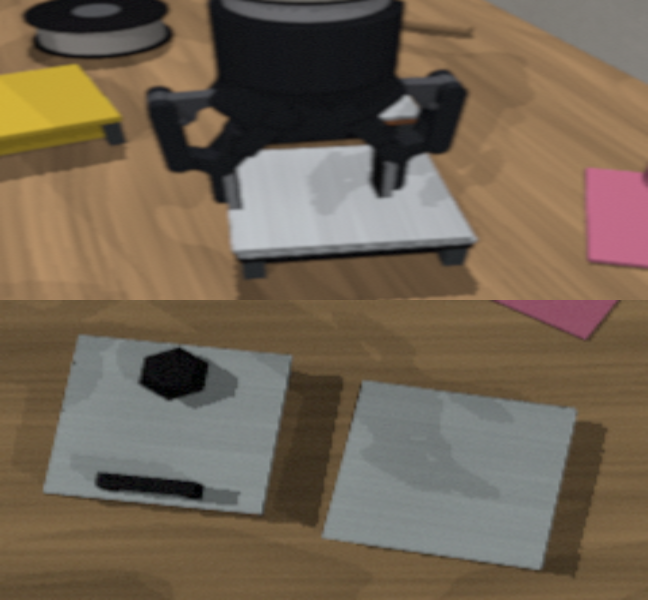

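The plate lies on the stand with its edges matching it (corners (159,127), (146,206), (226,216), (237,137) in the full top view). The spares are unmoved, with front corners still at (249,228) and (329,244). The gripper is open and clear, so I hand in.

```bash
python3 -c "
from workcell import finish_job
print(finish_job())"
```

```text
the job is handed in; nothing more can be done
None
```

I took the print plate by its handle and slid it level across to the wooden stand. There I lowered it 2 mm, let go and moved the arm clear. The job was handed in at about 10.7 s of robot time, and the highest wrist force I saw between moves was about 5 N.

- **Placing:** in the last top view the plate's centre was about 1.3 mm from the stand's, and its turn differed by about 0.3°. That is within the camera calibration of about 2 mm. The handle faces the robot.
- **Disagreement:** a separate measurement of the handle came out about 4 mm and 0.9° off the plan. I put this down to the handle's post sides showing in the view, and trusted the plate outline.
- **Spare plates:** they look unmoved. Their robot-side corners were at the same top-view pixels before and after.

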